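# Set a slack dial-driven photo stage and its light panel

### The arm

A 6-joint arm with a two-finger parallel gripper is mounted at the origin on the work surface. World frame = base frame: x ahead of the robot, y to its left, z up, the work surface at z = 0. Lengths are in m, angles in rad, forces in N, time in s.
With the tool pointing down it reaches from about 0.3 to 0.75 m from the base axis. Payload 8.5 kg.
Tool frame: the origin (TCP) lies between the finger pads; the fingertips stand 8 mm ahead of it and the grasp point (between the pads) lies 11 mm behind it; z points along the fingers, y is the line along which they close (so a half turn about z gives the same grasp; the last joint's range is limited). The gripper opens to 85 mm and grips with 20 to 120 N. Pads are 22 mm wide; open, the fingers measure 114 mm over their backs; the gripper's body (76 mm by 85 mm) begins 54 mm behind the grasp point. The pads swing forward as they close: fully open they stand 13 mm farther back than shut.
Start: joints at [-1.554, 0.381, 1.297, -0, 1.464, -0.215], TCP at [0.126, -0.535, 0.239] pointing down, gripper open.
Joint ranges: [-3.11, 3.11], [-0.89, 2.33], [0.22, 2.48], [-1.42, 4.56], [0.17, 2.85], [-2.88, 2.88]. Speed limits (rad/s): [2.39, 2.39, 3.14, 3.14, 3.14, 3.14].

### API

Orientations are given as [roll, pitch, yaw] about the fixed x, y, z axes, in that order (R = Rz(yaw) Ry(pitch) Rx(roll)).
In Python, from bench import state, eyes, ticket gives the robot as it stands. The module is installed in compiled form; this text tells all that it offers.
- The arm moves only by the tool step_arm, never from a script. Its argument "targets" is a list of rows, each a list of 2 entries, a list of its own where there are three numbers: the shift along the tool's x, y, z in mm, then the turn about the tool's z in rad. A call has 1 to 5 rows; each row shifts and turns the commanded pose from where the row before left it, along the tool's axes as they then stand; what a row does not reach is not made up. A row lasts 1/12 s, in which the tool goes at most 41.7 mm and 7.16 degrees, less where a joint would pass 70% of its speed; a pose out of reach is approached as far as the arm can. A call is refused whole if a number of a shift passes 41.7 or a number of a turn 0.125, either way. A call with a gripper value outside its range is refused whole. "claw" is the gripper's target within -1 to 1 (fully open at 1, half-way at 0, shut at -1), set as the call begins (left out, the last holds). The fingers move at their own pace and stop on an object; "newtons" is the grip in N (left out, the last holds). Time passes only in rows, so rows that do not move let the fingers close. It gives the time, the measured TCP pose, the force, the opening and the grip force at its end, in the units of the state.
- state(): the state, without advancing time (a new reading comes with each control period).
- eyes.camera(name): name is "scene" or "top" or "wrist"; returns a dict with "image" (480x640x3 uint8, red, green, blue), "camera_matrix" (3x3 intrinsics, pixels), "rvec" (rotation vector, rad) and "tvec" (3), from world to camera coordinates, as OpenCV has them. Camera axes: x right, y down, z forward; pixel columns grow to the right and rows downward; lengths in m; the calibration is good to about 2 mm. A picture is of the moment at which its call begins. There is no depth.
- ticket.finish_job(): hands the job in; it is judged then, once.
The state is a dict: "time": time; "joint_positions": joint angles; "joint_vel": joint speeds; "effort": joint torques, N m; "tool_pos": TCP position; "eef_rot": TCP orientation; "wrist_force": force on the tool from outside, world axes, zero at the start; "ft_torque": the same for the moment, N m; "opening": finger opening in m; "finger_force": force on a finger pad.
Only numpy, scipy, OpenCV 4.12 (cv2) and the standard library are available. Lean on these libraries where they do the work, as an engineer would, in place of code of your own. Each camera call takes 0.05 s, during which the arm holds its last target. There are 200 camera calls.

### The job

Set up the photo stand for the leaf-litter tub: tip the light panel towards the tub until its white edge lines up with the red line on its disc (25 degrees from upright), and let go so that it holds there by itself. The stage has been wound past its red line and its dial is slack on the shaft, so wind the dial anticlockwise until the stage is about a centimetre back on the other side of its line, then come up clockwise, so that the slack is taken up and both the stage's index and the dial's white pointer end on their red lines. Move the stage only by its dial, do not touch the tub on it, and leave the other tub, the box and the bottle where they are.

Things in the scene. Friction and masses are not known exactly. Their poses are not given: they have to be found in the camera images.
- dial_grip (a point): centre of the dial's blue grip bar, on the dial's vertical axis, 106 mm above the table. Bar 84 mm long (this frame's x; white pointer at its +x end), 14 mm thick (y), 34 mm high (85 to 119 mm above the table), on a black disc of 100 mm diameter over a grey gearbox of 120 x 120 mm with a white scale plate of 136 mm diameter. Pinch it across its thickness; it stays where it is left
- dial_tip (a point): tip of the dial's white pointer, 48 mm from the dial's axis. Clockwise from above drives the stage forward, 18 mm per rad. The dial is loose on its shaft by 0.44 rad (25 degrees, 8 mm of stage travel): in this slack it turns freely (0.03 N m) and the stage stands still; beyond it takes about 0.3 N m. Stage and pointer are both on their lines only when the slack is taken up clockwise
- dial_mark (a point): inner end of the dial's red line on the fixed scale plate, 48 mm from the dial's axis; the pointer tip must end at this point, seen from above. The dial starts 0.3 to 1.7 rad clockwise of it
- stage_index (a point): tip of the black index on the far edge of the stage; clockwise turning of the dial moves it in the stand's -y direction, away from the light panel; short of the line means on the light panel's side
- stage: the sliding stage: steel plate 115 x 150 mm with a white tub of 92 x 146 mm clipped on it (rim 90 mm above the table), moved only by the dial. Origin at table height under its centre. Starts 12 to 31 mm past its line in the stand's -y direction, the slack lying anywhere; the drive stops 43 mm short of and 48 mm past the line
- stage_mark (a point): where the index tip must be along y: the red line on the white scale strip on the far edge of the stand. Its frame is the stand's: x from the dial towards the scale strip, y along the rails towards the light panel. The index tip stands 4.5 mm higher
- panel (a joint): lean of the light panel in rad: 0 upright, positive towards the tub; the red line is at 0.436 rad (25 degrees). A friction hinge of 0.5 N m that stays where it is left; starts leaning away, -0.45 to -0.1
- panel_tab (a point): centre of the orange tab on the panel's top edge, 128 mm from the hinge axis. Tab 44 mm wide (this frame's x, along the hinge), 12 mm thick (y; -y is the lit face, turned to the tub), from 104 to 146 mm off the hinge (z); the black panel below it is 140 mm wide, 12 mm thick. Pinch it across its thickness and follow the tilt
- lamp_hinge (a point): middle of the panel's hinge axis, 50 mm above the table; the axis runs along this frame's x, which is the stand's x
- tub: loose white open tub with leaves, 90 x 150 x 65 mm, not to be moved; origin under its centre
- box: loose white box with a brown rim, 104 x 164 x 71 mm, not to be moved; origin under its centre
- bottle: loose bottle, 60 mm diameter, 150 mm tall, not to be moved; origin under its centre

How it is judged:
On the way:
1. the stage has been wound back at least 5 mm to the other side of its line (y of stage_index in the frame of stage_mark above 0.005 m), for 0.1 s.
At the end, for the whole second after the job is handed in: the stage's index is within 2 mm of its red line and the dial's pointer tip within 4.5 mm of its own (both at once only with the slack taken up clockwise), and the light panel leans 25 degrees (within 4) towards the tub and stays there by itself (y of stage_index in the frame of stage_mark between -0.002 and 0.002 m and horizontal distance between dial_tip and dial_mark below 0.0045 m and value of joint panel between 0.366 and 0.506 rad and velocity of joint panel between -0.02 and 0.02 rad/s); the robot touches nothing.
It fails at once if the robot touches the stage or the tub on it (over 2 N) (contact force between any of the fingers, the arm and stage above 2 N).
It fails at once if a bystander is moved more than 15 mm (distance of any of tub, box, bottle from where it was at the start of the episode above 0.015 m).
It also fails if it takes over 61 s, if anything falls off the work surface, if the arm or the gripper's body presses on something with over 40 N, if the wrist force passes 120 N, or if a joint passes its speed limit or range.

## Working session

There is one attempt and no reset: what is moved stays moved. The work goes in short steps, Python scripts to look and compute and a tool call to move; the robot and the scene stay as the last step left them, time stands still between calls to the robot, and variables do not carry over. Pictures are saved under pics/ and viewed, at most 10 in all, crops included, and the job is handed in when it is done.

Besides the shell and the picture viewer there is one more tool, called after "Request:" as a command line: name --argument value ..., lists and objects as JSON in quotes. step_arm: Moves the arm, as the interface text tells. Its arguments: {"type":"object","properties":{"targets":{"type":"array","items":{"type":"array"}},"claw":{"type":"number"},"newtons":{"type":"number"}},"required":["targets"]}

```bash
mkdir -p pics; cat > h.py <<'E'
import numpy as np, cv2
from bench import state, eyes, ticket
def snap(cam,name):
    d=eyes.camera(cam); cv2.imwrite(f'pics/{name}.png',d['image'][:,:,::-1]); np.savez(f'pics/{name}.npz',**d); return d
def ld(name): return np.load(f'pics/{name}.npz')
def proj(d,p): return cv2.projectPoints(np.array(p,float).reshape(-1,3),d['rvec'],d['tvec'],d['camera_matrix'],None)[0].reshape(-1,2)
def ray(d,uv):
    R=cv2.Rodrigues(d['rvec'])[0]; v=R.T@np.linalg.inv(d['camera_matrix'])@np.array([uv[0],uv[1],1.]); return -R.T@d['tvec'].ravel(), v/np.linalg.norm(v)
def atz(d,uv,z):
    c,v=ray(d,uv); return c+v*(z-c[2])/v[2]
def tri(obs):
    A=np.zeros((3,3));b=np.zeros(3)
    for d,uv in obs:
        c,v=ray(d,uv);P=np.eye(3)-np.outer(v,v);A+=P;b+=P@c
    x=np.linalg.solve(A,b); return x,[np.round(proj(d,x)[0]-uv,1) for d,uv in obs]
E
python3 - <<'E'
from h import *
for c in('scene','top','wrist'):
    d=snap(c,c+'0'); print(c,ray(d,(320,240)),d['camera_matrix'][0,0])
s=state();print(s)
E
```

```text
scene (array([1.23889765, 0.41910612, 0.80689908]), array([-0.65447177, -0.39601673, -0.64407877])) 486.8247676342428
top (array([ 0.24767607, -0.01108097,  1.57304565]), array([ 0.1739072 , -0.02638135, -0.98440861])) 568.42887472858
wrist (array([ 0.19519103, -0.5192404 ,  0.37243503]), array([-0.26355579, -0.06589697, -0.96239074])) 339.12603304988266
{'time': 0.15, 'joint_positions': array([-1.55426453e+00,  3.81077799e-01,  1.29797924e+00, -6.49657261e-06,
        1.46362266e+00, -2.15301639e-01]), 'joint_vel': array([ 0.00058118, -0.00124921, -0.00339616, -0.00039473, -0.00035336,
       -0.00146258]), 'effort': array([ 2.47390082e-03, -4.48623741e+01, -2.31346393e+01, -1.86158563e-04,
        3.77190445e-03, -2.04009370e-05]), 'tool_pos': array([ 0.12636124, -0.53508905,  0.23887021]), 'eef_rot': array([-3.14052933e+00, -2.25928700e-04,  2.31834013e-01]), 'wrist_force': array([ 0.54067999, -0.90937887, -0.09438133]), 'ft_torque': array([-0.04349488, -0.0594045 ,  0.00412011]), 'finger_force': 0.0, 'opening': 0.08573227860755354}
```

View pics/scene0.png

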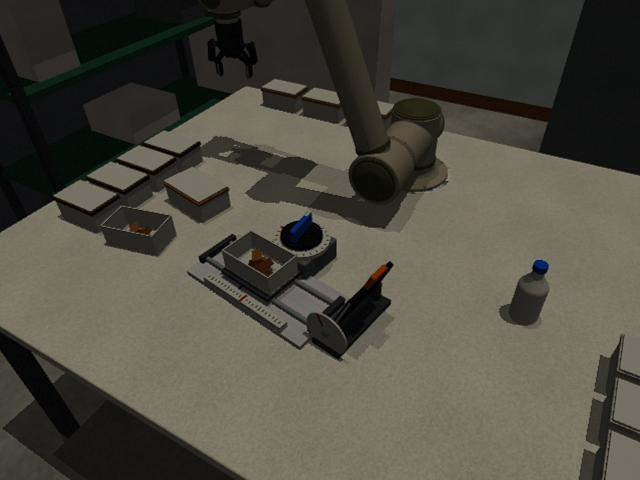

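View pics/top0.png

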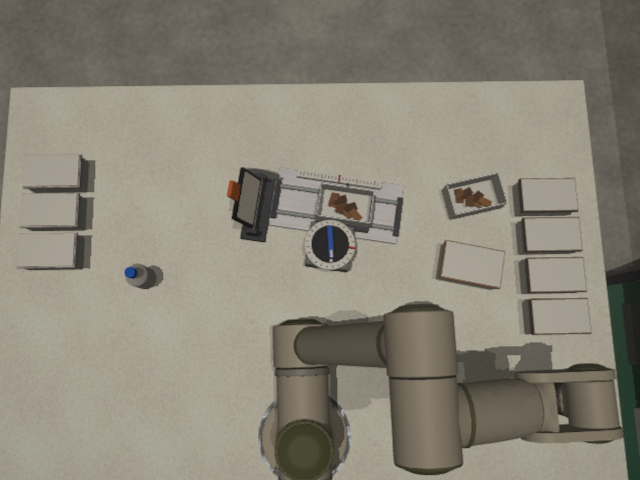

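Scene: the stand is in the middle with the panel at right (tab at about (378,272)) and the dial at (302,232). In the top view the dial is at (330,245), its red line at about (352,247) and the tab at (234,190). Next I'll enlarge both views.

```bash
python3 - <<'E'
from h import *
for n,(x,y) in {'top0':(220,155),'scene0':(195,200)}.items():
    im=cv2.imread(f'pics/{n}.png')[y:y+150,x:x+200]
    cv2.imwrite(f'pics/{n}c.png',cv2.resize(im,None,fx=4,fy=4,interpolation=cv2.INTER_CUBIC))
E
```

```text
(no output)
```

View pics/top0c.png

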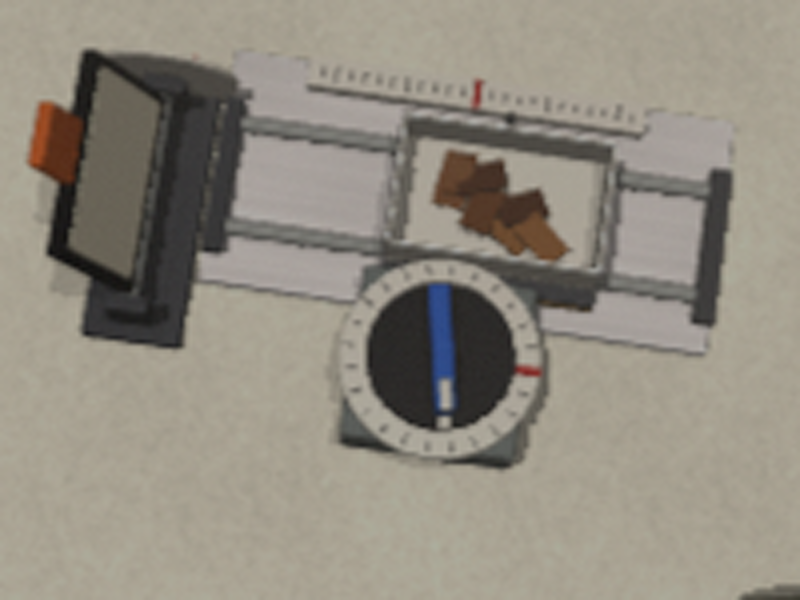

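View pics/scene0c.png

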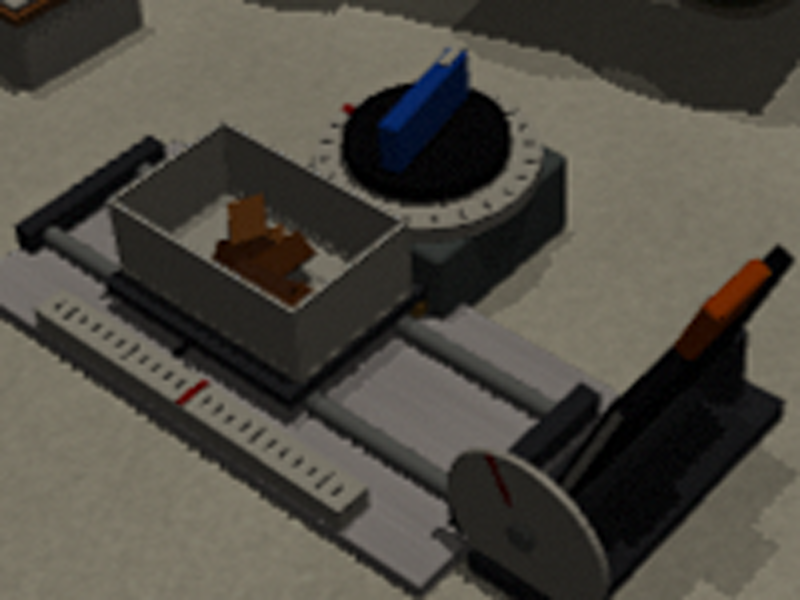

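Top crop: the pointer points down at (445,425), and the dial's red line is at right with its inner end at (515,370), so the dial is about 90° clockwise of it. The stage index is at (511,118) against the red line at (477,95). The scene crop shows the bar top from (388,125) to (463,55), the tab at about (725,310) and the scale's red line at (192,393).

```bash
cat >> h.py <<'E'
T0=lambda u,v:np.array([220+(u+.5)/4-.5,155+(v+.5)/4-.5])
S0=lambda u,v:np.array([195+(u+.5)/4-.5,200+(v+.5)/4-.5])
E
python3 - <<'E'
from h import *
t,s=ld('top0'),ld('scene0'); np.set_printoptions(precision=4,suppress=True)
for n,a,b in [('mark inner',(516,370),(352,110)),('stage mark mid',(477,95),(193,393)),('index tip',(511,119),(178,352)),
  ('bar top far end',(438,285),(390,128)),('bar top near end',(446,408),(460,60)),
  ('tab top far cor',(45,102),(690,335)),('tab top near cor',(30,165),(770,262)),
  ('strip far L',(308,88),(362,497)),('strip R',(643,133),(40,312)),('tub rim cornerNR',(607,278),(222,126)),('tub rim NL',(388,245),(407,228)),('tub rim FL',(408,112),(300,307))]:
    print(n,*tri([(t,T0(*a)),(s,S0(*b))]))
print('disc c',atz(t,T0(440,357),.085), 'plate', atz(t,T0(441,359),.08))
print('rail dir',atz(t,T0(240,122),.04)-atz(t,T0(715,190),.04))
E
```

```text
mark inner [ 0.4941 -0.1311  0.074 ] [array([ 1.4, -0.8]), array([1.8, 0.2])]
stage mark mid [ 0.6968 -0.1099  0.0266] [array([ 0.2, -0.1]), array([0.3, 0. ])]
index tip [ 0.6782 -0.1334  0.0302] [array([ 0.3, -0.2]), array([0.4, 0. ])]
bar top far end [ 0.5422 -0.0749  0.1167] [array([ 0.1, -0. ]), array([0.1, 0. ])]
bar top near end [ 0.4617 -0.0781  0.1099] [array([-0.1,  0. ]), array([-0.1, -0. ])]
tab top far cor [0.6562 0.1705 0.1713] [array([ 1.9, -0.8]), array([2.9, 0.2])]
tab top near cor [0.6094 0.1827 0.1844] [array([ 0., -0.]), array([0., 0.])]
strip far L [0.707  0.0081 0.0177] [array([ 0.6, -0.3]), array([0.9, 0.1])]
strip R [ 0.6752 -0.2329  0.011 ] [array([ 1.8, -1.4]), array([2.8, 0.3])]
tub rim cornerNR [ 0.5522 -0.1898  0.0809] [array([-0.,  0.]), array([-0., -0.])]
tub rim NL [ 0.5771 -0.0436  0.0822] [array([ 0.1, -0.1]), array([0.1, 0. ])]
tub rim FL [ 0.6655 -0.0567  0.0909] [array([-0.6,  0.4]), array([-1. , -0.1])]
disc c [ 0.4997 -0.0763  0.085 ] plate [ 0.4992 -0.0772  0.08  ]
rail dir [0.0539 0.3292 0.    ]
```

Request:
step_arm --targets '[[[23.5, -18, 0], 0], [[23.5, -18, 0], 0], [[23.5, -18, 0], 0], [[23.5, -18, 0], 0], [[23.5, -18, 0], 0]]' --claw 0 --newtons 60

```text
time: 0.57
tool_pos: [0.2206, -0.4194, 0.2391]
eef_rot: [-3.141, -0.0, 0.231]
wrist_force: [0.6, 0.5, -0.0]
opening: 0.0428
finger_force: 0.0
```

Request:
step_arm --targets '[[[23.5, -18, 0], 0], [[23.5, -18, 0], 0], [[23.5, -18, 0], 0], [[23.5, -18, 0], 0], [[23.5, -18, 0], 0]]'

```text
time: 0.98
tool_pos: [0.3143, -0.3048, 0.2393]
eef_rot: [-3.141, 0.0, 0.232]
wrist_force: [0.4, -0.2, 0.5]
opening: 0.0429
finger_force: 0.0
```

Request:
step_arm --targets '[[[23.5, -18, 0], 0], [[23.5, -18, 0], 0], [[23.5, -18, 0], 0], [[23.5, -18, 0], 0], [[23.5, -18, 0], 0]]'

```text
time: 1.4
tool_pos: [0.408, -0.1901, 0.2393]
eef_rot: [-3.141, 0.0, 0.232]
wrist_force: [0.1, -0.7, 0.0]
opening: 0.0428
finger_force: 0.0
```

Request:
step_arm --targets '[[[23.5, -18, 0], 0], [[23.5, -18, 0], 0], [[23.5, -18, 0], 0], [[23.5, -18, 0], 0], [[23.5, -18, 0], 0]]'

```text
time: 1.82
tool_pos: [0.5017, -0.0755, 0.2392]
eef_rot: [-3.141, 0.0, 0.232]
wrist_force: [0.3, -0.3, 1.0]
opening: 0.0428
finger_force: 0.0
```

Request:
step_arm --targets '[[[0, 0, 0], 0.095], [[0, 0, 0], 0.095], [[0, 0, 0], 0]]'

```text
time: 2.07
tool_pos: [0.5012, -0.0764, 0.239]
eef_rot: [-3.141, 0.001, 0.04]
wrist_force: [-0.3, -0.3, 0.2]
opening: 0.0431
finger_force: 0.0
```

```bash
python3 - <<'E'
from h import *
d=snap('wrist','w1'); s=state(); print(s['tool_pos'],s['eef_rot'],s['joint_positions'],s['opening'],s['time'])
for n,p in [('axis119',(.5007,-.0765,.119)),('mark',(.4941,-.1311,.079)),('smark',(.6968,-.1099,.027))]: print(n,proj(d,p))
E
```

```text
[ 0.50101064 -0.07672825  0.23908287] [-3.14134444e+00  5.53755575e-04  4.38688326e-02] [-3.85915087e-01  3.05402401e-01  1.41387730e+00 -5.15269029e-06
  1.42291977e+00  1.14101324e+00] 0.04279377005312939 2.1167
axis119 [[318.09125289 239.30994097]]
mark [[378.66018043 236.66407148]]
smark [[365.1759718   -2.93626824]]
```

View pics/w1.png

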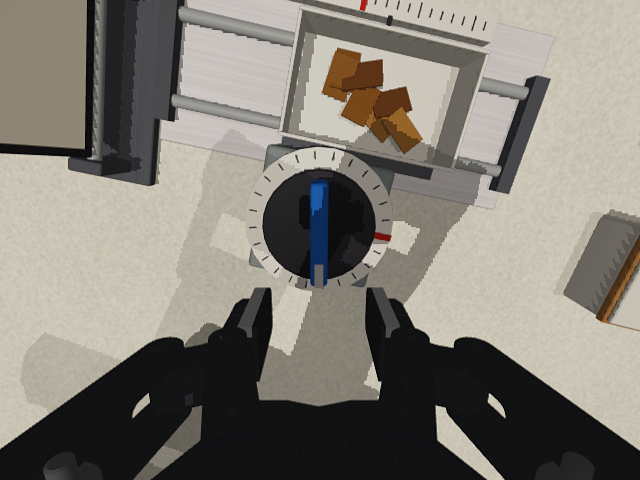

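The wrist view shows the bar vertical at u≈319, with its ends at v≈181 and 286 including the pointer. The disc centre is at (319,225) and the red line's inner end at about (375,236). The fingers are aligned with the bar.

```bash
python3 - <<'E'
from h import *
np.set_printoptions(precision=4,suppress=True)
d=ld('w1');t=ld('top0')
print('disc',atz(d,(319,225),.085), 'bar far top',atz(d,(320,181),.119),'ptr tip z?',atz(d,(319,286),.1))
print('plate c',atz(d,(320,219),.079))
print('mark in',atz(d,(375,236.5),.079),tri([(d,(375,236.5)),(t,T0(516,370))]))
print('smark y, index', atz(d,(364,5),.027), atz(d,(390,20),.0315))
im=d['image'].astype(int); b=(im[:,:,2]>im[:,:,0]+40)&(im[:,:,2]>70); v,u=np.nonzero(b[:300]); print('blue',u.min(),u.max(),v.min(),v.max(),cv2.minAreaRect(np.c_[u,v].astype(np.float32)))
r=(im[:,:,0]>110)&(im[:,:,1]<60)&(im[:,:,2]<60); v,u=np.nonzero(r[200:260,360:400]);print('red',u.min()+360,u.max()+360,v.min()+200,v.max()+200)
E
```

```text
disc [ 0.5041 -0.0771  0.085 ] bar far top [ 0.5455 -0.0761  0.119 ] ptr tip z? [ 0.4532 -0.0792  0.1   ]
plate c [ 0.5082 -0.0778  0.079 ]
mark in [ 0.4941 -0.1278  0.079 ] (array([ 0.4923, -0.1282,  0.0727]), [array([-0.8,  0.1]), array([ 0.3, -0.1])])
smark y, index [ 0.6908 -0.1093  0.027 ] [ 0.6787 -0.1326  0.0315]
blue 310 327 180 285 ((318.5, 232.5), (105.0, 17.0), 90.0)
red 375 390 232 240
```

Request:
step_arm --targets '[[[1.5, 0, 35], 0], [[0, 0, 35], 0], [[0, 0, 35], 0], [[0, 0, 25], 0], [[0, 0, 9], 0]]'

```text
time: 2.53
tool_pos: [0.5008, -0.0766, 0.0971]
eef_rot: [-3.139, 0.005, 0.044]
wrist_force: [-0.5, -0.1, 0.7]
opening: 0.0426
finger_force: 0.0
```

Request:
step_arm --targets '[[[0, 0, 0], 0], [[0, 0, 0], 0], [[0, 0, 0], 0], [[0, 0, 0], 0], [[0, 0, 0], 0]]' --claw -1 --newtons 50

```text
time: 2.95
tool_pos: [0.5031, -0.0765, 0.1018]
eef_rot: [3.142, -0.002, 0.042]
wrist_force: [-0.2, 5.4, 1.3]
opening: 0.013
finger_force: 52.0
```

Request:
step_arm --targets '[[[0, 0, 0], -0.05], [[0, 0, 0], -0.05], [[0, 0, 0], -0.1], [[0, 0, 0], -0.1], [[0, 0, 0], -0.1]]'

```text
time: 3.37
tool_pos: [0.5031, -0.0762, 0.1018]
eef_rot: [3.141, -0.002, 0.447]
wrist_force: [0.1, 7.5, 1.2]
opening: 0.0131
finger_force: 52.1
```

```bash
python3 - <<'E'
from h import *
s=state(); print(s)
E
```

```text
{'time': 3.3667, 'joint_positions': array([-0.38406708,  0.45874425,  1.61912111,  0.00175678,  1.06184011,
        0.73866517]), 'joint_vel': array([ 2.35271894e-04, -1.26131955e-03,  1.53800609e-03,  2.92192055e-03,
        3.55316116e-03, -1.18003113e+00]), 'effort': array([ -3.7277931 , -42.51673937, -18.36316288,  -1.42104797,
        -0.56641487,   1.55828543]), 'tool_pos': array([ 0.50306379, -0.07616084,  0.1017754 ]), 'eef_rot': array([ 3.14123183e+00, -2.40566274e-03,  4.47209938e-01]), 'wrist_force': array([0.09252769, 7.49185504, 1.17760618]), 'ft_torque': array([ 1.03500986, -0.04575961, -0.03444899]), 'finger_force': 52.10600674152374, 'opening': 0.013063132442967732}
```

Request:
step_arm --targets '[[[0, 0, 0], -0.1], [[0, 0, 0], -0.1], [[0, 0, 0], -0.1], [[0, 0, 0], -0.1], [[0, 0, 0], -0.1]]'

```text
time: 3.78
tool_pos: [0.5028, -0.0758, 0.1018]
eef_rot: [3.141, -0.002, 0.947]
wrist_force: [-0.9, 9.7, 3.0]
opening: 0.0129
finger_force: 52.3
```

Request:
step_arm --targets '[[[0, 0, 0], -0.1], [[0, 0, 0], -0.1], [[0, 0, 0], -0.1], [[0, 0, 0], -0.1], [[0, 0, 0], -0.1]]'

```text
time: 4.2
tool_pos: [0.5024, -0.0756, 0.1017]
eef_rot: [3.141, -0.002, 1.447]
wrist_force: [-2.8, 9.7, 4.4]
opening: 0.0133
finger_force: 52.5
```

Request:
step_arm --targets '[[[0, 0, 0], -0.1], [[0, 0, 0], -0.1], [[0, 0, 0], -0.1], [[0, 0, 0], -0.1], [[0, 0, 0], -0.1]]'

```text
time: 4.62
tool_pos: [0.502, -0.0756, 0.1017]
eef_rot: [3.141, -0.002, 1.947]
wrist_force: [-5.9, 8.0, 6.1]
opening: 0.0132
finger_force: 52.7
```

Request:
step_arm --targets '[[[0, 0, 0], -0.1], [[0, 0, 0], -0.1], [[0, 0, 0], -0.1], [[0, 0, 0], -0.1], [[0, 0, 0], -0.05]]'

```text
time: 5.03
tool_pos: [0.5016, -0.0758, 0.1017]
eef_rot: [3.141, -0.002, 2.397]
wrist_force: [-7.7, 6.4, 6.7]
opening: 0.0133
finger_force: 52.8
```

Request:
step_arm --targets '[[[0, 0, 0], 0], [[0, 0, 0], 0], [[0, 0, 0], 0]]'

```text
time: 5.28
tool_pos: [0.5017, -0.0758, 0.1018]
eef_rot: [3.141, -0.002, 2.393]
wrist_force: [-7.5, 7.4, 7.0]
opening: 0.0134
finger_force: 52.8
```

```bash
python3 - <<'E'
from h import *
np.set_printoptions(precision=4,suppress=True)
s=state(); print(s['ft_torque'],s['joint_positions'])
d=snap('top','t2');e=snap('scene','s2')
a=d['image'][155:305,220:420,::-1]; b=e['image'][230:350,195:355,::-1]
A=cv2.resize(a[:70,50:150],None,fx=8,fy=8,interpolation=cv2.INTER_CUBIC)[:280]
B=cv2.resize(b[20:70],None,fx=5,fy=5,interpolation=cv2.INTER_CUBIC)
cv2.imwrite('pics/c2.png',np.vstack([A,B]))
E
```

```text
[1.2517 0.9543 0.0661] [-0.3842  0.458   1.6207  0.0012  1.0644 -1.2066]
```

View pics/c2.png

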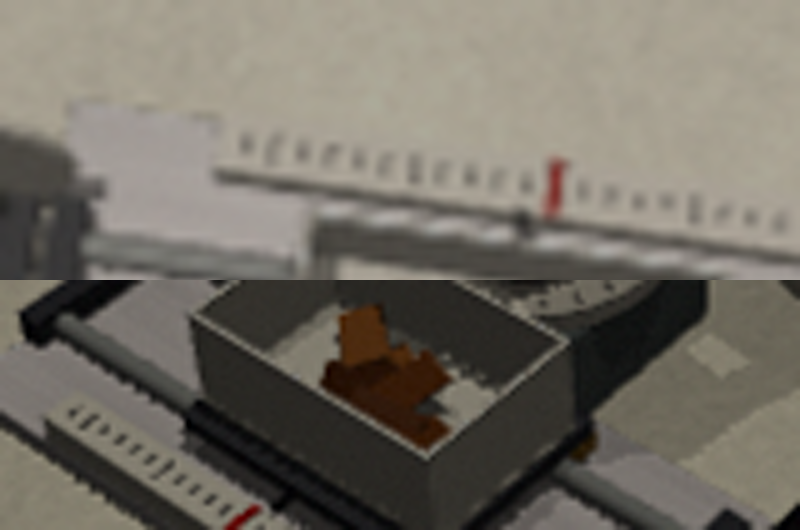

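The stage index is now about 10 mm on the panel side of the red line: index at (524,220), line at (554,213) in the crop. Next I'll come up clockwise.

Request:
step_arm --targets '[[[0, 0, 0], 0.1], [[0, 0, 0], 0.1], [[0, 0, 0], 0.1], [[0, 0, 0], 0.1], [[0, 0, 0], 0.1]]'

```text
time: 5.8
tool_pos: [0.502, -0.0756, 0.1017]
eef_rot: [3.141, -0.002, 1.888]
wrist_force: [-3.8, 8.8, 5.5]
opening: 0.0132
finger_force: 52.6
```

Request:
step_arm --targets '[[[0, 0, 0], 0.1], [[0, 0, 0], 0.1], [[0, 0, 0], 0.1], [[0, 0, 0], 0.1], [[0, 0, 0], 0.06]]'

```text
time: 6.22
tool_pos: [0.5024, -0.0756, 0.1018]
eef_rot: [3.141, -0.002, 1.428]
wrist_force: [-1.9, 8.7, 3.8]
opening: 0.0131
finger_force: 52.4
```

Request:
step_arm --targets '[[[0, 0, 0], 0], [[0, 0, 0], 0], [[0, 0, 0], 0]]'

```text
time: 6.47
tool_pos: [0.5025, -0.0756, 0.1018]
eef_rot: [3.141, -0.002, 1.432]
wrist_force: [-3.3, 8.7, 4.5]
opening: 0.0132
finger_force: 52.5
```

```bash
python3 - <<'E'
from h import *
np.set_printoptions(precision=4,suppress=True)
s=state(); print(s['ft_torque'],s['joint_positions'])
d=snap('top','t3');e=snap('scene','s3');w=snap('wrist','w3')
A=cv2.resize(d['image'][165:200,315:365,::-1],None,fx=8,fy=8,interpolation=cv2.INTER_CUBIC)
B=cv2.resize(e['image'][265:300,220:270,::-1],None,fx=8,fy=8,interpolation=cv2.INTER_CUBIC)
C=cv2.resize(w['image'][140:300,210:430,::-1],None,fx=2,fy=2,interpolation=cv2.INTER_CUBIC)
o=np.zeros((600,800,3),np.uint8);o[:280,:400]=A;o[:280,400:]=B;o[280:600,:440]=C;cv2.imwrite('pics/c3.png',o)
E
```

```text
[ 1.4998  0.2614 -0.0391] [-0.3837  0.4583  1.62    0.0022  1.0631 -0.2464]
```

View pics/c3.png

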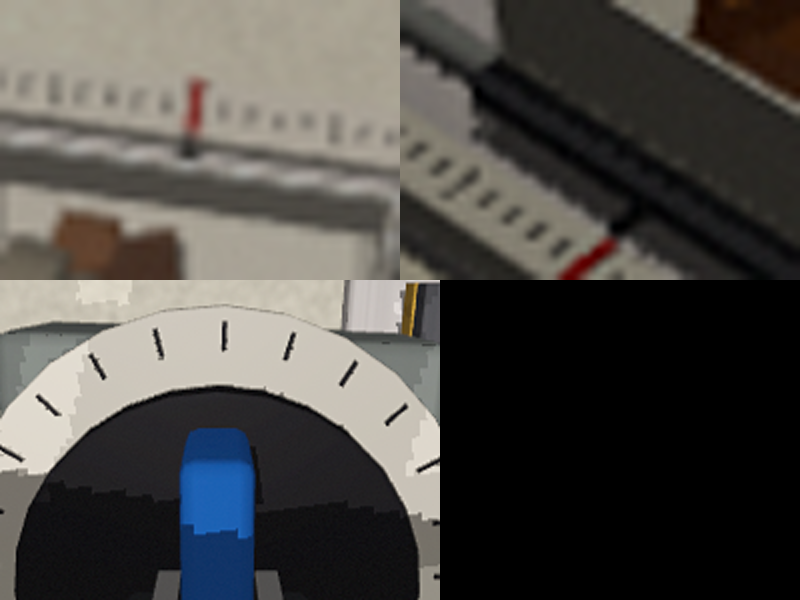

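The index is nearly in line with the red line, short by about 0.5 mm (index (190,150), line (193,135)). The scale tick opposite the mark is about 0.02 rad clockwise of the bar. I'll make a small clockwise trim, release and lift.

Request:
step_arm --targets '[[[0, 0, 0], 0.02], [[0, 0, 0], 0], [[0, 0, 0], 0]]'

```text
time: 6.87
tool_pos: [0.5024, -0.0756, 0.1017]
eef_rot: [3.141, -0.002, 1.413]
wrist_force: [-2.8, 9.8, 3.9]
opening: 0.0132
finger_force: 52.4
```

Request:
step_arm --targets '[[[0, 0, 0], 0], [[0, 0, 0], 0], [[0, 0, 0], 0], [[0, 0, 0], 0]]' --claw 0

```text
time: 7.2
tool_pos: [0.5029, -0.0773, 0.1008]
eef_rot: [3.14, 0.001, 1.412]
wrist_force: [-0.0, 0.0, 0.2]
opening: 0.0427
finger_force: 0.0
```

Request:
step_arm --targets '[[[0, 0, -10], 0], [[0, 0, -30], 0], [[0, 0, -35], 0], [[0, 0, -35], 0], [[0, 0, -30], 0]]'

```text
time: 7.62
tool_pos: [0.5026, -0.0771, 0.2429]
eef_rot: [3.14, 0.001, 1.412]
wrist_force: [0.5, -0.3, -0.0]
opening: 0.0427
finger_force: 0.0
```

```bash
python3 - <<'E'
from h import *
np.set_printoptions(precision=4,suppress=True)
s=state(); print(s['tool_pos'],s['eef_rot'],s['joint_positions'],s['time'])
d=snap('top','t4');e=snap('scene','s4');w=snap('wrist','w4')
A=cv2.resize(d['image'][165:200,315:365,::-1],None,fx=8,fy=8,interpolation=cv2.INTER_CUBIC)
B=cv2.resize(e['image'][265:300,220:270,::-1],None,fx=8,fy=8,interpolation=cv2.INTER_CUBIC)
C=cv2.resize(w['image'][140:300,210:430,::-1],None,fx=2,fy=2,interpolation=cv2.INTER_CUBIC)
D=cv2.resize(e['image'][200:280,265:345,::-1],None,fx=4,fy=4,interpolation=cv2.INTER_CUBIC)
o=np.zeros((600,800,3),np.uint8);o[:280,:400]=A;o[:280,400:]=B;o[280:600,:440]=C;o[280:600,460:780]=D;cv2.imwrite('pics/c4.png',o)
E
```

```text
[ 0.5026 -0.0771  0.2429] [3.1398 0.0007 1.4117] [-0.3853  0.3043  1.404  -0.0002  1.4314 -0.2261] 7.6167
```

View pics/c4.png

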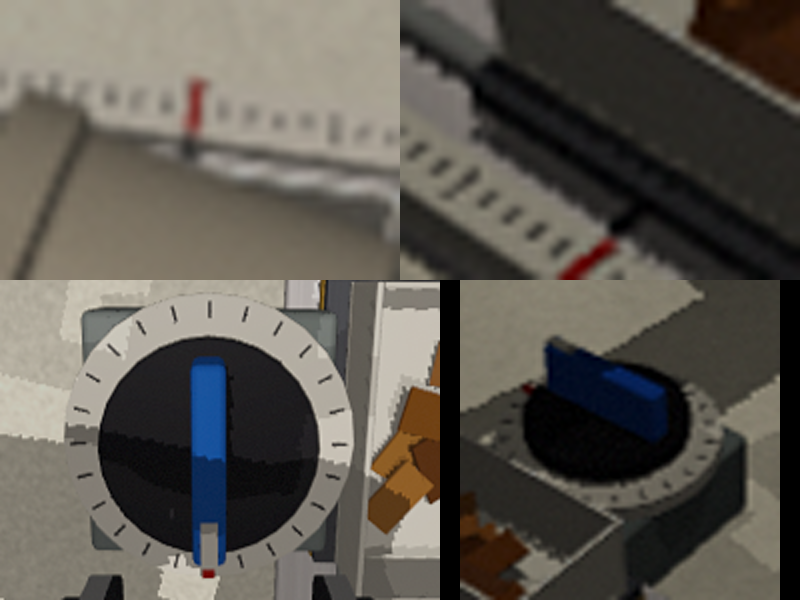

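Released: the pointer tip at (208,560) lines up with its red line at (208,574), and the index at (190,150) is still on the stage's line. Now the panel: I'll fit hinge and lean from the orange tab's outline in both fixed views.

```bash
cat >> h.py <<'E'
from scipy.optimize import least_squares
ex=np.array([np.cos(-.166),np.sin(-.166),0]);ey=np.array([-ex[1],ex[0],0])
def tab(p):
    x0,y0,th=p; n=-np.sin(th)*ey+np.array([0,0,np.cos(th)]); m=np.cos(th)*ey+np.array([0,0,np.sin(th)])
    return np.array([[x0,y0,.05]+a*ex+b*m+c*n for a in(-.022,.022) for b in(-.006,.006) for c in(.104,.146)])
def orange(d):
    im=d['image'].astype(int); r,g,b=im[...,0],im[...,1],im[...,2]
    M=((r>70)&(r>1.9*g)&(g>1.15*b)&(r>2.5*b)).astype(np.uint8)
    return M
def hull(d,n):
    n_,l,st,c=cv2.connectedComponentsWithStats(orange(d)); return [(i,st[k].tolist(),np.round(c[k],1).tolist()) for i,k in enumerate(range(1,n_)) if st[k][4]>15]
def mom(u):
    h=cv2.convexHull(u.astype(np.float32)); m=cv2.moments(h); return np.array([m['m10']/m['m00'],m['m01']/m['m00'],*u.min(0)*.5,*u.max(0)*.5])
E
python3 - <<'E'
from h import *
for n in('top0','scene0'): print(n,hull(ld(n),n))
s=ld('scene0'); print('disc centre',atz(s,S0(518,538),.05))
im=s['image'].astype(int); r=(im[:,:,0]>90)&(im[:,:,1]<50)&(im[:,:,2]<50); v,u=np.nonzero(r); print(sorted(zip(u,v))[-12:])
E
```

```text
top0 [(0, [228, 181, 12, 19, 132], [233.0, 190.3])]
scene0 [(1, [371, 265, 17, 15, 98], [378.8, 271.7])]
disc centre [0.7140972  0.10457454 0.05      ]
[(np.int64(383), np.int64(270)), (np.int64(384), np.int64(265)), (np.int64(384), np.int64(266)), (np.int64(384), np.int64(267)), (np.int64(384), np.int64(268)), (np.int64(384), np.int64(269)), (np.int64(385), np.int64(266)), (np.int64(385), np.int64(267)), (np.int64(385), np.int64(268)), (np.int64(385), np.int64(269)), (np.int64(386), np.int64(267)), (np.int64(386), np.int64(268))]
```

```bash
python3 - <<'E'
from h import *
np.set_printoptions(precision=4,suppress=True)
t,s=ld('top0'),ld('scene0')
bb=lambda u:np.r_[u.min(0),u.max(0)]
def res(p):
    c=tab(p); return np.r_[bb(proj(t,c))-[227.6,180.6,240.6,200.2],bb(proj(s,c))-[364.8,264.7,387.3,289.5]]
f=least_squares(res,[.6235,.121,-.4]);print(f.x,f.fun)
x0,y0,th=f.x;h=np.array([x0,y0,.05])
print('disc centre minus hinge in stand frame',(np.array([.7141,.1046,.05])-h)@ex,(np.array([.7141,.1046,.05])-h)@ey)
p0=np.array([.5026,-.0771]);yw=1.4117;tx=np.array([np.cos(yw),np.sin(yw)]);ty=np.array([np.sin(yw),-np.cos(yw)])
for q in(.115,-.03): 
    D=h[:2]+q*ey[:2]-p0; print(q,'tool shift mm',D@tx*1e3,D@ty*1e3, h[:2]+q*ey[:2])
print('tab corners stand y',(tab(f.x)-h)@ey,tab(f.x)[:,2])
E
```

```text
[ 0.6202  0.1191 -0.4183] [-1.8201 -0.9713  0.6353  0.9433 -2.4874 -2.0149  1.6821  1.2353]
disc centre minus hinge in stand frame 0.09498269120560181 0.0012483090519759196
0.115 tool shift mm 327.31708954196847 85.84779951635402 [0.6392 0.2325]
-0.03 tool shift mm 182.3205449292645 84.84677485324829 [0.6153 0.0895]
tab corners stand y [0.0368 0.0538 0.0477 0.0648 0.0368 0.0538 0.0477 0.0648] [0.1475 0.1859 0.1426 0.181  0.1475 0.1859 0.1426 0.181 ]
```

Request:
step_arm --targets '[[[32.7, 8.5, 0], 0], [[32.7, 8.5, 0], 0], [[32.7, 8.5, 0], 0], [[32.7, 8.5, 0], 0], [[32.7, 8.5, 0], 0]]' --claw -1

```text
time: 8.18
tool_pos: [0.5705, 0.0793, 0.2388]
eef_rot: [-3.139, 0.0, 1.411]
wrist_force: [-0.2, -0.6, -0.5]
opening: -0.0002
finger_force: 0.0
```

Request:
step_arm --targets '[[[32.7, 8.5, 0], 0], [[32.7, 8.5, 0], 0], [[32.7, 8.5, 0], 0], [[32.7, 8.5, 0], 0], [[32.7, 8.5, 0], 0]]'

```text
time: 8.6
tool_pos: [0.6384, 0.234, 0.2385]
eef_rot: [-3.139, 0.001, 1.412]
wrist_force: [0.1, -1.3, 0.4]
opening: -0.0003
finger_force: 0.0
```

Request:
step_arm --targets '[[[0, 0, 30], 0], [[0, 0, 30], 0], [[0, 0, 30], 0], [[0, 0, 3], 0], [[0, 0, 0], 0]]'

```text
time: 9.02
tool_pos: [0.6374, 0.2322, 0.1449]
eef_rot: [-3.137, 0.002, 1.412]
wrist_force: [0.4, -0.7, 0.8]
opening: 0.0003
finger_force: 0.0
```

Request:
step_arm --targets '[[[-12, 0, 0], 0], [[-12, 0, 0], 0], [[-12, 0, 0], 0], [[-12, 0, 0], 0], [[-12, 0, 0], 0]]'

```text
time: 9.43
tool_pos: [0.6307, 0.1735, 0.1525]
eef_rot: [3.131, -0.005, 1.412]
wrist_force: [1.9, 3.3, -0.0]
opening: -0.0004
finger_force: 0.0
```

Request:
step_arm --targets '[[[-14, 0, 0], 0], [[-14, 0, 0], 0], [[-14, 0, 0], 0], [[-14, 0, 0], 0], [[-12, 0, 0], 0]]'

```text
time: 9.85
tool_pos: [0.6176, 0.1049, 0.1472]
eef_rot: [-3.141, -0.001, 1.411]
wrist_force: [1.4, 6.6, -2.3]
opening: -0.0003
finger_force: 2.5
```

Request:
step_arm --targets '[[[0, 0, 0], 0], [[0, 0, 0], 0], [[0, 0, 0], 0]]'

```text
time: 10.1
tool_pos: [0.618, 0.1056, 0.1475]
eef_rot: [3.141, 0.001, 1.411]
wrist_force: [-0.2, 0.3, -0.3]
opening: 0.0005
finger_force: 0.0
```

```bash
python3 - <<'E'
from h import *
np.set_printoptions(precision=4,suppress=True)
s=state(); p=s['tool_pos']; q=(p-[.6202,.1191,.05])@ey; print(p,q,s['wrist_force'])
for o in (.009,.011,.014):
    f=least_squares(lambda th: (p[2]-.008-.05)*np.tan(th)-.006/np.cos(th)+(q-o),[.3]); print(o,f.x)
d=snap('scene','s5')
cv2.imwrite('pics/c5.png',cv2.resize(d['image'][255:355,290:410,::-1],None,fx=5,fy=5,interpolation=cv2.INTER_CUBIC))
E
```

```text
[0.618  0.1056 0.1475] -0.013625834536876769 [-0.158   0.2759 -0.3076]
0.009 [0.3128]
0.011 [0.3334]
0.014 [0.3637]
```

View pics/c5.png

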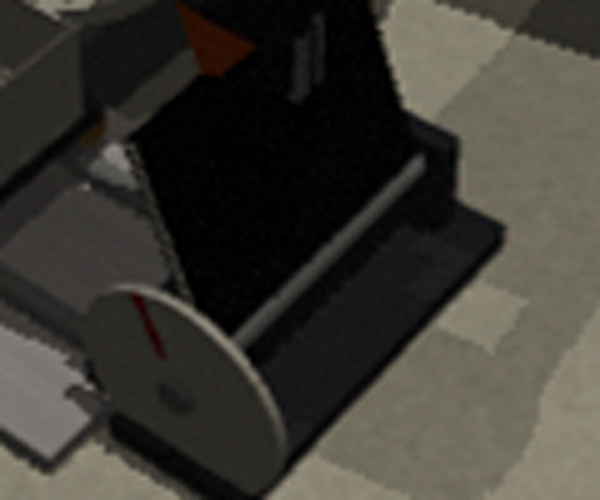

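The panel is now tilted towards the tub. Its white edge runs from about (138,150) to (183,290) in the crop, and the red line from (137,297) to (163,355). I'll turn these into angles.

```bash
python3 - <<'E'
from h import *
np.set_printoptions(precision=4,suppress=True)
d=ld('s5');F=lambda u,v:np.array([290+(u+.5)/5-.5,255+(v+.5)/5-.5])
h=np.array([.6202,.1191,.05])
# disc centre pixel refines hinge y: plane stand-x = .095
def inplane(uv,xo):
    c,v=ray(d,uv); t=(xo-(c-h)@ex)/(v@ex); p=c+t*v-h; return np.array([p@ey,p[2]])
for xo in(.08,.087,.095):
    c=inplane(F(175,397),xo);a=inplane(F(137,297),xo);b=inplane(F(163,355),xo)
    print('disc',xo,c,'red pts rel',a-c,b-c,'angle c-a',np.arctan2(-(a-c)[0],(a-c)[1]),'a-b',np.arctan2(-(a-b)[0],(a-b)[1]))
for xo in(.068,.07,.072):
    a=inplane(F(138,150),xo);b=inplane(F(183,290),xo); print('edge',xo,a,b,np.arctan2(-(a-b)[0],(a-b)[1]),'from hinge',np.arctan2(-a[0],a[1]))
E
```

```text
disc 0.08 [-0.0103 -0.023 ] red pts rel [-0.0184  0.0477] [-0.0057  0.0218] angle c-a 0.36787498452424733 a-b 0.45540627424674884
disc 0.087 [-0.0044 -0.0117] red pts rel [-0.0181  0.047 ] [-0.0056  0.0215] angle c-a 0.367874984524246 a-b 0.4554062742467488
disc 0.095 [0.0024 0.0013] red pts rel [-0.0178  0.0462] [-0.0055  0.0212] angle c-a 0.36787498452424705 a-b 0.455406274246748
edge 0.068 [-0.0358  0.0931] [-0.0149  0.0278] 0.3099578168888786 from hinge 0.367489018389103
edge 0.07 [-0.0341  0.0958] [-0.0133  0.0308] 0.3099578168888794 from hinge 0.3417904444969025
edge 0.072 [-0.0323  0.0985] [-0.0116  0.0338] 0.3099578168888797 from hinge 0.3170580396624842
```

Request:
step_arm --targets '[[[-3, 0, 0], 0], [[-3, 0, 0], 0], [[-3, 0, 0], 0], [[-2, 0, 0], 0], [[0, 0, 0], 0]]'

```text
time: 10.57
tool_pos: [0.6162, 0.0957, 0.1472]
eef_rot: [-3.141, -0.001, 1.412]
wrist_force: [0.8, 4.3, -1.3]
opening: -0.0002
finger_force: 1.5
```

Request:
step_arm --targets '[[[10, 0, 0], 0], [[20, 0, 0], 0], [[30, 0, 0], 0], [[30, 0, 0], 0], [[30, 0, 0], 0]]'

```text
time: 10.98
tool_pos: [0.6354, 0.2153, 0.1475]
eef_rot: [3.141, 0.001, 1.411]
wrist_force: [0.2, 0.5, 0.7]
opening: 0.0
finger_force: 0.0
```

Request:
step_arm --targets '[[[10, 0, -40], 0], [[10, 0, -40], 0], [[0, 0, -40], 0], [[0, 0, 0], 0], [[0, 0, 0], 0]]'

```text
time: 11.4
tool_pos: [0.6389, 0.2342, 0.2699]
eef_rot: [3.136, -0.001, 1.412]
wrist_force: [-0.1, -0.7, -0.6]
opening: -0.0002
finger_force: 0.0
```

```bash
python3 - <<'E'
from h import *
s=state(); print(s['tool_pos'],s['wrist_force'])
d=snap('scene','s6');t=snap('top','t6');w=snap('wrist','w6')
o=np.zeros((600,800,3),np.uint8)
o[:400,:480]=cv2.resize(d['image'][255:355,290:410,::-1],None,fx=4,fy=4,interpolation=cv2.INTER_CUBIC)
o[:240,480:800]=cv2.resize(t['image'][155:215,220:300,::-1],None,fx=4,fy=4,interpolation=cv2.INTER_CUBIC)
o[240:480,480:800]=cv2.resize(w['image'][:,:,::-1],(320,240),interpolation=cv2.INTER_AREA)
o[400:600,:400]=cv2.resize(t['image'][165:190,315:365,::-1],None,fx=8,fy=8,interpolation=cv2.INTER_CUBIC)
cv2.imwrite('pics/c6.png',o)
print(hull(d,0),hull(t,0))
for th in(.3,.37,.436,.5):
    c=tab([.6202,.1191,th]); print(th,*[np.round(np.r_[proj(x,c).min(0),proj(x,c).max(0)],1) for x in(d,t)])
E
```

```text
[0.63885159 0.23424224 0.26991475] [-0.07126337 -0.66078959 -0.6366829 ]
[(2, [321, 242, 22, 27, 319], [332.6, 253.9])] [(0, [268, 187, 11, 18, 131], [273.4, 196.0])]
0.3 [326.7 240.1 350.1 270.9] [261.9 184.4 273.  205.3]
0.37 [322.9 239.6 347.3 270.1] [264.7 185.3 276.8 205.9]
0.436 [319.5 239.5 344.7 269.5] [267.2 186.2 280.3 206.5]
0.5 [316.4 239.5 342.3 269.2] [269.6 187.1 283.5 207.2]
```

View pics/c6.png

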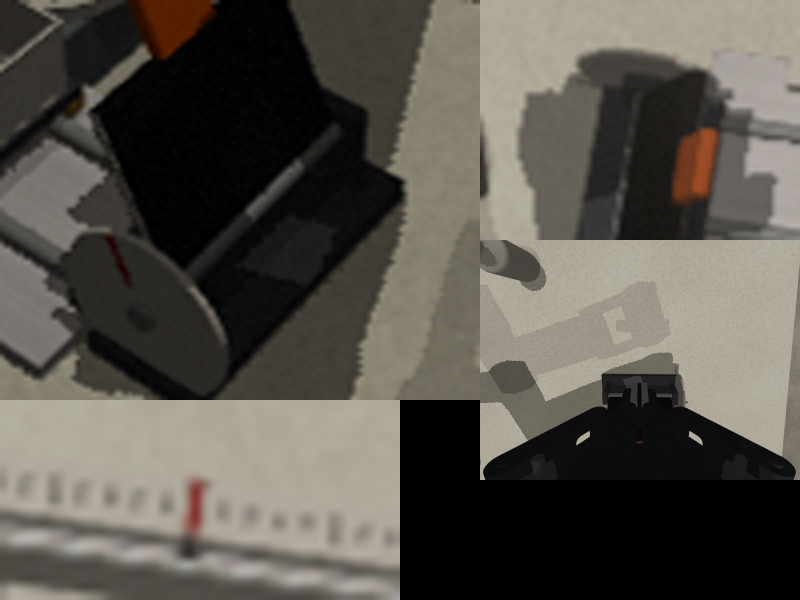

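In the last picture the tab outline in both views fits a lean of about 0.43 rad, and the panel edge runs nearly parallel to the red line. The stage index is still on its line at (190,548), and the gripper is clear of everything. I'm handing in.

```bash
python3 -c "
from bench import ticket
print(ticket.finish_job())"
```

```text
the job is handed in; nothing more can be done
None
```

The job is handed in with no verdict returned: before hand-in, the stage index and dial pointer measured on their red lines after winding back about 10 mm and coming up clockwise, the panel held by itself at about 0.42 rad (target 0.436), and the gripper was clear of everything.

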